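# Shut the slotted vent of the resistance box

## Robot

A 6-joint arm with a two-finger parallel gripper is mounted at the origin on the work surface. World frame = base frame: x ahead of the robot, y to its left, z up, the work surface at z = 0. Lengths are in m, angles in rad, forces in N, time in s.
With the tool pointing down it reaches from about 0.35 to 0.775 m from the base axis. Payload 5.5 kg.
Tool frame: the origin (TCP) lies between the finger pads; the fingertips stand 14 mm ahead of it and the grasp point (between the pads) lies 5 mm behind it; z points along the fingers, y is the direction in which the jaws open and shut (so a half turn about z gives the same grasp; the last joint's range is limited). The gripper opens to 85 mm and grips with 20 to 120 N. Pads are 22 mm wide; open, the fingers measure 114 mm over their backs; the gripper's body (76 mm by 85 mm) begins 54 mm behind the grasp point. The pads swing forward as they close: fully open they stand 13 mm farther back than shut.
Start: joints at [-1.326, 0.313, 0.046, 1.304, 0, 1.431], TCP at [0.216, -0.533, 0.223] pointing down, gripper open.
Joint ranges: [-2.76, 2.76], [-0.86, 1.69], [-1.03, 1.26], [-2.2, 2.34], [-1.47, 1.5], [-3.14, 3.14]. Speed limits (rad/s): [2.57, 2.57, 3.14, 3.14, 3.14, 3.14].

## Interface

Orientations are given as a unit quaternion [x, y, z, w].
In Python, from plant import bot gives the robot as it stands. The module is installed in compiled form; this text tells all that it offers.
- The arm moves only by the tool carry_out, never from a script. Its argument "targets" is a list of rows, each a list of 2 entries, a list of its own where there are three numbers: the shift along the tool's x, y, z in mm, then the turn, a rotation vector about the tool's x, y, z in degrees. In form: [[[dx, dy, dz], [ax, ay, az]], ...]. A call has 1 to 8 rows; each row is the pose to reach, as a shift and turn from the pose commanded when the call began, along the tool's axes at that moment; what a row does not reach only later rows make up. A row lasts 1/8 s, in which the tool goes at most 62.5 mm and 10.7 degrees, less where a joint would pass 70% of its speed; a pose out of reach is approached as far as the arm can. A call with a gripper value outside its range is refused whole. "gripper" is the closure, from 0 (fully open) to 1 (shut), set as the call begins (left out, the last holds). The fingers move at their own pace and stop on an object; "squeeze" is the grip in N (left out, the last holds). Time passes only in rows, so rows that repeat a pose let the fingers close. It gives the time, the measured TCP pose, the force and the opening at its end, in the units of the state.
- bot.get_obs(): the state, without advancing time (a new reading comes with each control period).
- bot.get_image(name): name is "side" or "top"; returns (picture, depth): 480x640x3 uint8, blue, green, red; 480x640 float32, m along the optical axis (not along the pixel's ray), 0 where there is no reading.
- bot.camera_params(name): a dict with "intrinsics" (3x3 intrinsics, pixels), "k1" (the pictures are not rectified: a ray, as slopes to the right and down, at radius r is drawn at 1 + k1 r^2 times it, then the intrinsics apply), "rvec" (rotation vector, rad) and "tvec" (3), from world to camera coordinates, as OpenCV has them. Camera axes: x right, y down, z forward; pixel columns grow to the right and rows downward; lengths in m; the calibration is good to about 2 mm. A picture is of the moment at which its call begins. camera_params takes no time and is no camera call.
- bot.job_done(): hands the job in, once; it reports no verdict.
The state is a dict: "t": time; "q": joint angles; "dq": joint speeds; "tau": joint torques, N m; "ee_pos": TCP position; "eef_rot": TCP orientation; "force": force on the tool from outside, world axes, zero at the start; "ft_torque": the same for the moment, N m; "finger_gap": finger opening in m.
Only numpy, scipy, OpenCV 4.12 (cv2) and the standard library are available. Lean on these libraries where they do the work, as an engineer would, in place of code of your own. Each camera call takes 0.05 s, during which the arm holds its last target.

## Task

The arc lamp is off for the night: close the slotted vent on top of the resistance box by sliding its flush steel plate fully over, so that no slot shows and no dust falls in. The plate has no handle, but it follows a fingertip pressed down on it; let go of it when it is shut. Leave the vent with the round holes as it is, and do not knock the blue mug.

Things in the scene. Friction and masses are not known exactly. Their poses are not given: they have to be found in the camera images.
- slot_plate (a joint): Slide of the slotted vent's plate, m: 0 = shut on its stop, 0.07 = fully open; starts at 0.045 to 0.07; all slots are covered below 0.015. About 1.5 N of friction; stays where left. Pressed, the plate sinks 1 mm per 2.5 N on springs (4.5 mm at most). Where it is not, the frame shows a 10 mm deep recess with, in the half towards shut, four black slots 50 x 7 mm lying across.
- slot_plate_mid (a point): Middle of the flat upper face of the slotted vent's steel plate, 80 (x) x 64 (y) x 4 mm; moves with it. z up; it slides level along its own +x to shut. The face is 76 mm above the table, flush with the frame's 11 mm rails, 1 mm beside it. The vent, 174 x 88 mm, lies on a dark iron box, 190 x 210 mm, 60 mm high, fixed, of the same yaw.
- hole_plate_mid (a point): Middle of the upper face of the other vent's plate, 80 (x) x 40 (y) mm: same build, height and slide direction, but narrower (vent 174 x 64 mm) and with eight round black 8 mm holes instead of slots. The vents lie side by side on the box, centre lines 104 mm apart; which is left varies. To be left alone.
- mug: Pale blue chipped enamel mug standing on the table beside the box, 80 mm tall, 80 mm across the rim, handle reaching 66 mm from its axis along its +y. Origin: centre of its underside, z up. To be left alone.

How it is judged:
At the end, for the whole second after the job is handed in: the slotted vent's plate is within 15 mm of its shut stop (every slot covered), the round-holed vent's plate is within 12 mm of where it began, and the mug stands upright within 30 mm of its place (value of joint slot_plate below 0.015 m and distance of hole_plate_mid from where it was at the start of the episode below 0.012 m and distance of mug from where it was at the start of the episode below 0.03 m and angle between mug's own z axis and vertical below 0.3 rad); the robot touches nothing.
It fails at once if the round-holed vent's plate is moved more than 12 mm (distance of hole_plate_mid from where it was at the start of the episode above 0.012 m).
It fails at once if the mug is knocked (moved more than 30 mm or tipped more than 17 degrees) (distance of mug from where it was at the start of the episode above 0.03 m or angle between mug's own z axis and vertical above 0.3 rad).
It also fails if it takes over 29 s, if anything falls off the work surface, if the arm or the gripper's body presses on something with over 40 N, if the wrist force passes 120 N, or if a joint passes its speed limit or range.

## Working session

There is one attempt and no reset: what is moved stays moved. The work goes in short steps, Python scripts to look and compute and a tool call to move; the robot and the scene stay as the last step left them, time stands still between calls to the robot, and variables do not carry over. Pictures are saved under pics/ and viewed, and the job is handed in when it is done.

Besides the shell and the picture viewer there is one more tool, called after "Request:" by a JSON object that holds its "api" and its "payload". carry_out: Moves the arm, as the interface text tells. Its arguments: {"type":"object","properties":{"targets":{"type":"array","items":{"type":"array"}},"gripper":{"type":"number"},"squeeze":{"type":"number"}},"required":["targets"]}

```bash
mkdir -p pics; cat > h.py <<'E'
import numpy as np, cv2
from plant import bot
def cam(n):
    p=bot.camera_params(n); K=np.array(p["intrinsics"],float); R=cv2.Rodrigues(np.array(p["rvec"],float))[0]
    return K,float(p["k1"]),R,np.array(p["tvec"],float).ravel()
def ray(n,u,v):
    K,k1,R,t=cam(n)
    x=cv2.undistortPoints(np.array([[[u,v]]],float),K,np.array([k1,0,0,0,0.]))[0,0]
    return R,t,np.array([x[0],x[1],1])
def at_z(n,u,v,z):
    R,t,d=ray(n,u,v); o=-R.T@t; w=R.T@d
    return o+w*(z-o[2])/w[2]
def at_d(n,u,v,D):
    R,t,d=ray(n,u,v); return R.T@(d*D-t)
E
python3 - <<'E'
from h import *
for n in("top","side"):
    im,d=bot.get_image(n); cv2.imwrite(f"pics/{n}0.png",im); np.save(f"{n}0.npy",d)
    print(n,bot.camera_params(n))
print(bot.get_obs())
E
```

```text
top {'intrinsics': array([[454.10603105,   0.        , 323.29332044],
       [  0.        , 454.10603105, 244.15493588],
       [  0.        ,   0.        ,   1.        ]]), 'k1': 0.006598025225199624, 'rvec': array([ 2.15245074, -2.11318943,  0.11605661]), 'tvec': array([0.11808446, 0.5683485 , 0.66391233])}
side {'intrinsics': array([[475.09846657,   0.        , 320.24335965],
       [  0.        , 475.09846657, 244.2169232 ],
       [  0.        ,   0.        ,   1.        ]]), 'k1': 0.013027288503527907, 'rvec': array([ 2.34600052, -0.53749391,  0.19524456]), 'tvec': array([-0.48196592,  0.29882267,  0.60541122])}
{'t': 0.1, 'q': array([-1.32564247e+00,  3.13895753e-01,  4.51053712e-02,  1.30358245e+00,
       -9.99782411e-06,  1.43121522e+00]), 'dq': array([-0.00078737, -0.00168624,  0.00213266,  0.00083369,  0.00032864,
        0.00219434]), 'tau': array([ 1.66127029e-03, -4.81728029e+01,  2.99243045e+01,  1.27135520e-02,
       -1.89145926e-04, -2.11929226e-06]), 'ee_pos': array([ 0.21569194, -0.53252108,  0.22172008]), 'eef_rot': array([ 9.81554058e-01,  1.91183185e-01, -4.65816844e-05, -7.86892102e-04]), 'force': array([-0.12457515, -0.02415928, -0.85376898]), 'ft_torque': array([0.00641261, 0.05627247, 0.03736342]), 'finger_gap': 0.0855385681225214}
```

View pics/top0.png

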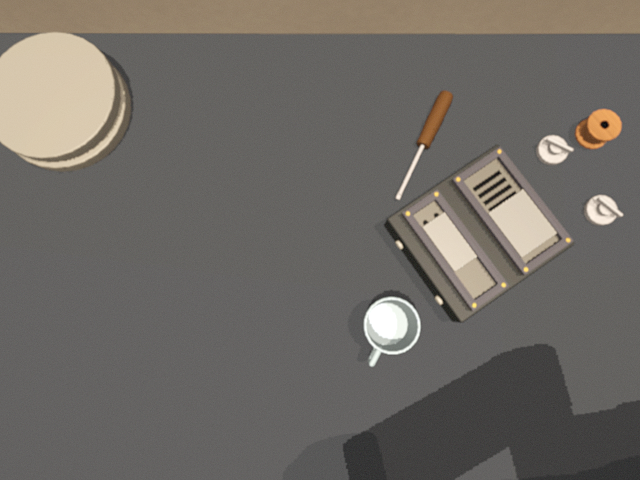

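View pics/side0.png

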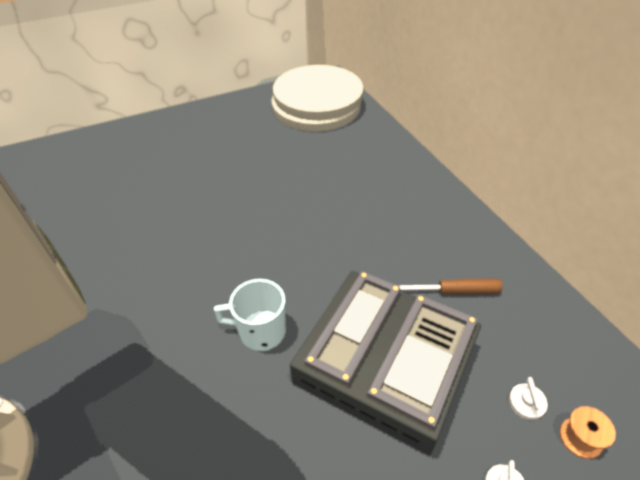

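The slotted vent is the right one in the top view (slots near (495,190), plate near (523,225)). The mug is at (391,325).

```bash
python3 - <<'E'
from h import *
im=cv2.imread("pics/top0.png")[140:330,380:590]
cv2.imwrite("pics/c0.png",cv2.resize(im,None,fx=3.15,fy=3.15,interpolation=cv2.INTER_CUBIC)[:600])
for p in [(500,151),(458,179),(568,240),(526,269)]: print(p,at_z("top",*p,.076).round(4), at_d("top",*p,np.load("top0.npy")[p[1],p[0]]).round(4))
E
```

```text
(500, 151) [ 0.707  -0.1354  0.076 ] [ 0.7068 -0.1353  0.0764]
(458, 179) [ 0.6629 -0.0721  0.076 ] [ 0.6626 -0.0718  0.0771]
(568, 240) [ 0.5731 -0.2284  0.076 ] [ 0.573  -0.228   0.0768]
(526, 269) [ 0.5297 -0.1666  0.076 ] [ 0.5299 -0.1672  0.0744]
```

View pics/c0.png

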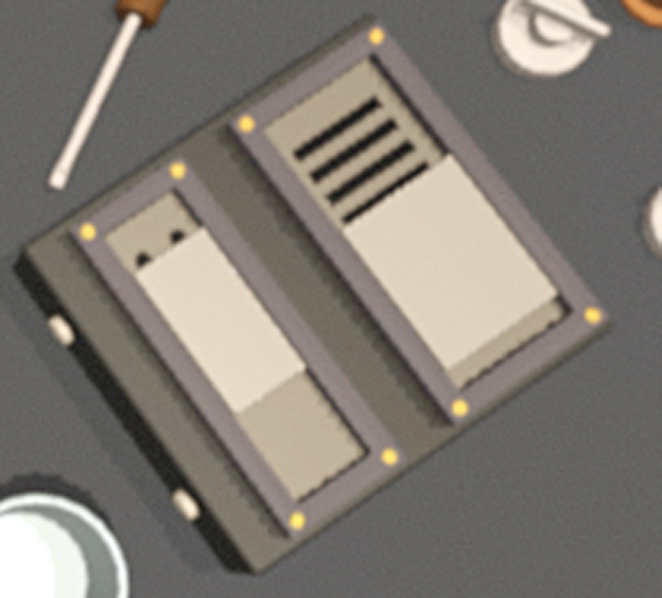

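```bash
python3 - <<'E'
from h import *
from scipy.spatial.transform import Rotation as Ro
P=[at_z("top",380+u/3.15,140+v/3.15,.076) for u,v in[(449,157),(345,220),(452,368),(557,295)]]
P=np.array(P);print(P.round(4)); m=P.mean(0)
print("sides",[np.linalg.norm(P[i]-P[i-1]).round(4) for i in range(4)])
ex=(P[0]+P[1]-P[2]-P[3]);print("yaw",np.degrees(np.arctan2(ex[1],ex[0])))
C=np.array([at_z("top",*p,.076) for p in[(500,151),(458,179),(568,240),(526,269)]]);c=C.mean(0)
a=np.radians(35.1);u=np.array([np.cos(a),np.sin(a),0]);w=np.array([-u[1],u[0],0])
print("mid",m,"vent",c,"off along",(m-c)@u,"lat",(m-c)@w,"slide est",.035-(m-c)@u)
o=bot.get_obs();R=Ro.from_quat(o["eef_rot"])
print("shift mm",R.inv().apply(m-o["ee_pos"])*1000, Ro.as_euler(R,"xyz",True),"mug",at_z("top",391,325,.08))
E
```

```text
[[ 0.6474 -0.1664  0.076 ]
 [ 0.6164 -0.1172  0.076 ]
 [ 0.5474 -0.1638  0.076 ]
 [ 0.5823 -0.213   0.076 ]]
sides [np.float64(0.08), np.float64(0.0581), np.float64(0.0833), np.float64(0.0603)]
yaw 34.76793698789328
mid [ 0.59835929 -0.16507661  0.076     ] vent [ 0.61818846 -0.15062893  0.076     ] off along -0.02453072504973874 lat -0.00041848517413401126 slide est 0.05953072504973875
shift mm [ 492.56988099 -196.73528241  146.13083307] [-1.79910472e+02 -1.19998101e-02  2.20436808e+01] mug [0.44574542 0.02816209 0.08      ]
```

Request:
{"api": "carry_out", "payload": {"targets": [[[30,-12,0],[0,0,0]],[[85,-34,0],[0,0,-3]],[[140,-56,0],[0,0,-6]],[[195,-78,0],[0,0,-9]],[[250,-100,0],[0,0,-13]],[[305,-122,10],[0,0,-13]],[[360,-144,25],[0,0,-13]],[[410,-164,40],[0,0,-13]]], "gripper": 1}}

```text
t: 1.1
ee_pos: [0.5355, -0.2253, 0.1818]
eef_rot: [0.954, 0.301, -0.0, -0.0]
force: [-0.7, -0.7, 0.6]
finger_gap: 0.0003
```

```bash
cat > s.py <<'E'
from h import *
from scipy.spatial.transform import Rotation as Ro
o=bot.get_obs();R=Ro.from_quat(o["eef_rot"])
m=np.array([.5984,-.1651,.090])
print(o["t"],o["ee_pos"],R.as_euler("xyz",True),o["force"],o["finger_gap"],"need",R.inv().apply(m-o["ee_pos"])*1000)
E
python3 s.py
```

```text
1.1 [ 0.53547861 -0.22530188  0.18182297] [-1.79995133e+02  4.41526308e-03  3.50781724e+01] [-0.742895   -0.68059754  0.58950958] 0.0003465545087253966 need [ 86.09760167 -13.09901602  91.81744708]
```

Request:
{"api": "carry_out", "payload": {"targets": [[[40,-6,20],[0,0,0]],[[80,-13,45],[0,0,0]],[[83,-13,70],[0,0,0]],[[83,-13,80],[0,0,0]],[[83,-13,80],[0,0,0]]]}}

```text
t: 1.72
ee_pos: [0.5938, -0.1688, 0.1017]
eef_rot: [0.954, 0.301, -0.001, -0.001]
force: [0.2, 0.3, -0.2]
finger_gap: -0.0
```

```bash
python3 s.py; python3 - <<'E'
from h import *
im,d=bot.get_image("side"); cv2.imwrite("pics/side1.png",cv2.resize(im[230:470,240:560],None,fx=2.4,fy=2.4))
E
```

```text
1.725 [ 0.59382508 -0.16884195  0.10171286] [-1.79901513e+02  7.14826541e-02  3.50145029e+01] [ 0.15634672  0.25032364 -0.22143976] -1.3535253301154777e-05 need [ 5.90857273 -0.41954665 11.70623603]
```

View pics/side1.png

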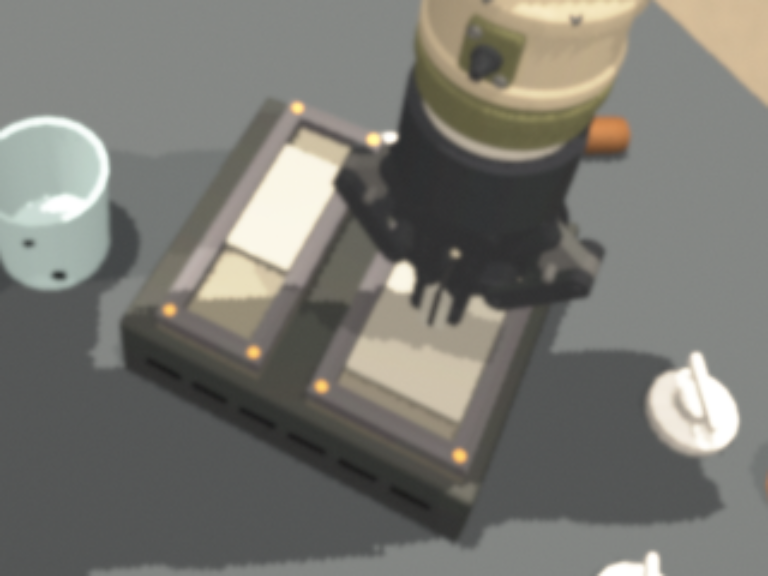

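The side crop shows the shut fingertips just above the middle of the slotted plate, around (440,310). The gripper is clear of the mug and the other plate. Next I press down gently.

Request:
{"api": "carry_out", "payload": {"targets": [[[0,0,5],[0,0,0]],[[0,0,10],[0,0,0]],[[0,0,13],[0,0,0]],[[0,0,15],[0,0,0]],[[0,0,15],[0,0,0]],[[0,0,15],[0,0,0]]]}}

```text
t: 2.52
ee_pos: [0.5949, -0.1688, 0.0876]
eef_rot: [0.954, 0.301, 0.0, 0.0]
force: [0.2, -0.3, -0.0]
finger_gap: -0.0
```

Request:
{"api": "carry_out", "payload": {"targets": [[[0,0,1],[0,0,0]],[[0,0,2],[0,0,0]],[[0,0,2],[0,0,0]],[[0,0,2],[0,0,0]]]}}

```text
t: 3.02
ee_pos: [0.5948, -0.1688, 0.0855]
eef_rot: [0.954, 0.301, -0.0, 0.0]
force: [0.3, -0.1, 0.8]
finger_gap: -0.0001
```

Request:
{"api": "carry_out", "payload": {"targets": [[[0,0,1],[0,0,0]],[[0,0,2],[0,0,0]],[[0,0,2],[0,0,0]],[[0,0,2],[0,0,0]]]}}

```text
t: 3.52
ee_pos: [0.5948, -0.1688, 0.0835]
eef_rot: [0.954, 0.301, -0.0, 0.0]
force: [-0.2, -0.5, -0.4]
finger_gap: -0.0002
```

No contact force yet, although the tip should already be at about 70 mm. I'll look before going lower.

```bash
python3 s.py; python3 - <<'E'
from h import *
im,d=bot.get_image("side"); cv2.imwrite("pics/side2.png",cv2.resize(im[300:450,340:540],None,fx=4,fy=4,interpolation=cv2.INTER_CUBIC))
im,d=bot.get_image("top"); cv2.imwrite("pics/top2.png",cv2.resize(im[130:280,420:620],None,fx=4,fy=4,interpolation=cv2.INTER_CUBIC))
E
```

```text
3.525 [ 0.59478322 -0.16879385  0.08348547] [1.79996569e+02 2.89966673e-03 3.50474283e+01] [-0.17967892 -0.48334992 -0.43892341] -0.00019598795900897039 need [ 5.08185755 -0.94672641 -6.51484346]
```

View pics/side2.png

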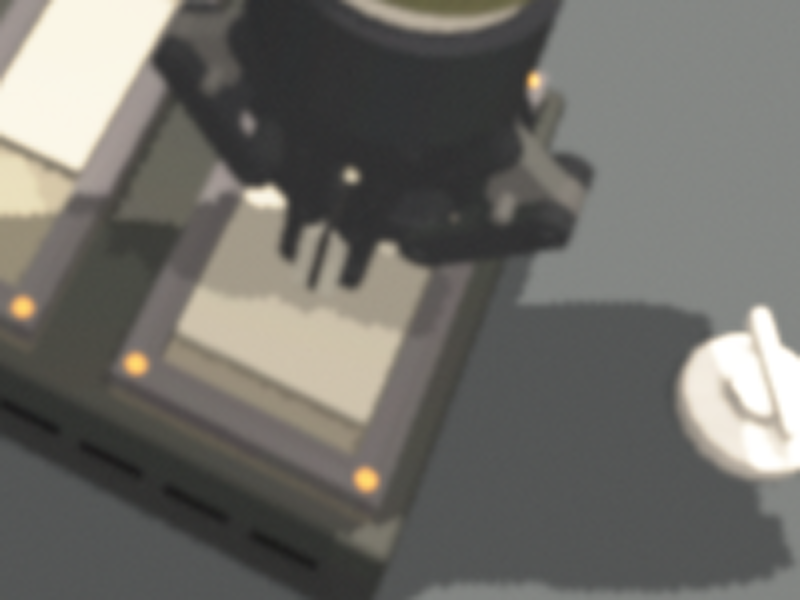

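View pics/top2.png

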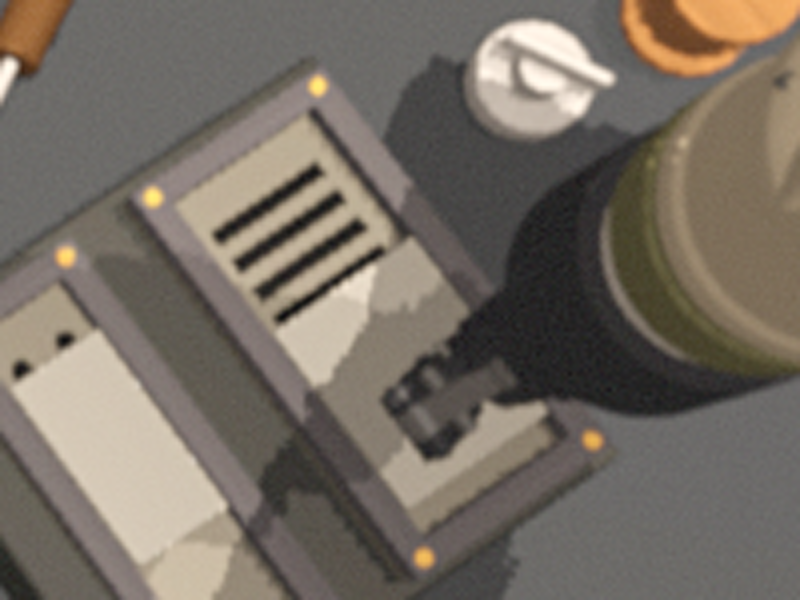

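```bash
python3 - <<'E'
from h import *
im,d=bot.get_image("side")
for v in range(352,382,3):
  print(v,[tuple((at_d("side",u,v,d[v,u])*1000).round().astype(int)) for u in (412,416,419,424,428,432)])
im,d=bot.get_image("top")
for v in range(218,250,4):
  print(v,[tuple((at_d("top",u,v,d[v,u])*1000).round().astype(int)) for u in range(510,540,4)])
print(bot.get_obs()["force"])
E
```

```text
352 [(np.int64(578), np.int64(-166), np.int64(137)), (np.int64(580), np.int64(-170), np.int64(141)), (np.int64(583), np.int64(-172), np.int64(142)), (np.int64(594), np.int64(-169), np.int64(129)), (np.int64(584), np.int64(-184), np.int64(159)), (np.int64(587), np.int64(-187), np.int64(163))]
355 [(np.int64(582), np.int64(-163), np.int64(122)), (np.int64(580), np.int64(-172), np.int64(137)), (np.int64(583), np.int64(-173), np.int64(138)), (np.int64(592), np.int64(-172), np.int64(128)), (np.int64(588), np.int64(-181), np.int64(146)), (np.int64(592), np.int64(-184), np.int64(148))]
358 [(np.int64(583), np.int64(-164), np.int64(115)), (np.int64(582), np.int64(-171), np.int64(127)), (np.int64(584), np.int64(-173), np.int64(130)), (np.int64(587), np.int64(-178), np.int64(136)), (np.int64(589), np.int64(-182), np.int64(139)), (np.int64(592), np.int64(-186), np.int64(143))]
361 [(np.int64(583), np.int64(-165), np.int64(110)), (np.int64(583), np.int64(-171), np.int64(119)), (np.int64(585), np.int64(-174), np.int64(122)), (np.int64(588), np.int64(-178), np.int64(127)), (np.int64(589), np.int64
[... 4225 characters left out ...]
p.int64(569), np.int64(-156), np.int64(77)), (np.int64(569), np.int64(-163), np.int64(75)), (np.int64(553), np.int64(-124), np.int64(183)), (np.int64(552), np.int64(-128), np.int64(186)), (np.int64(569), np.int64(-180), np.int64(76)), (np.int64(570), np.int64(-186), np.int64(75))]
246 [(np.int64(563), np.int64(-145), np.int64(77)), (np.int64(563), np.int64(-151), np.int64(75)), (np.int64(563), np.int64(-157), np.int64(75)), (np.int64(563), np.int64(-163), np.int64(75)), (np.int64(563), np.int64(-168), np.int64(77)), (np.int64(563), np.int64(-174), np.int64(76)), (np.int64(564), np.int64(-180), np.int64(75)), (np.int64(565), np.int64(-189), np.int64(66))]
[ 0.35465402  0.06477959 -0.15950484]
```

The side depth shows the fingertips still at z≈97–102 mm and the plate at 76. So the tips sit about 25 mm higher than the nominal TCP and tip figures suggest, which agrees with the zero force. I'll go by the camera and the force, and descend in small steps.

Request:
{"api": "carry_out", "payload": {"targets": [[[0,0,3],[0,0,0]],[[0,0,6],[0,0,0]],[[0,0,9],[0,0,0]],[[0,0,9],[0,0,0]]]}}

```text
t: 4.22
ee_pos: [0.5945, -0.1687, 0.074]
eef_rot: [0.954, 0.301, -0.0, -0.0]
force: [-0.6, -0.7, 0.1]
finger_gap: 0.0004
```

```bash
python3 - <<'E'
from h import *
o=bot.get_obs();print(o["t"],o["ee_pos"],o["force"],o["q"])
im,d=bot.get_image("side")
cv2.imwrite("pics/side3.png",cv2.resize(im[300:450,340:540],None,fx=4,fy=4,interpolation=cv2.INTER_CUBIC))
for v in range(364,390,2):
  print(v,[(at_d("side",u,v,d[v,u])*1000).round().astype(int).tolist() for u in (416,419,424)])
E
```

```text
4.225 [ 0.59446593 -0.16867931  0.07402382] [-0.6457701  -0.66427753  0.12043735] [-4.06260003e-01  4.74352531e-01 -8.70149241e-02  1.01019729e+00
 -9.94172960e-05  2.12368912e+00]
364 [[584, -172, 113], [585, -175, 117], [588, -180, 123]]
366 [[584, -173, 109], [585, -176, 113], [589, -180, 118]]
368 [[584, -173, 105], [586, -176, 108], [590, -180, 112]]
370 [[584, -174, 100], [586, -177, 104], [593, -178, 100]]
372 [[585, -174, 96], [587, -177, 99], [594, -179, 96]]
374 [[585, -175, 90], [587, -178, 94], [593, -180, 93]]
376 [[590, -172, 76], [588, -177, 87], [599, -176, 76]]
378 [[589, -174, 75], [591, -176, 78], [597, -178, 76]]
380 [[587, -176, 76], [590, -178, 76], [596, -181, 77]]
382 [[585, -179, 77], [588, -181, 77], [594, -183, 77]]
384 [[583, -181, 77], [587, -183, 76], [593, -185, 75]]
386 [[582, -183, 76], [585, -185, 76], [591, -187, 75]]
388 [[580, -186, 77], [583, -188, 77], [590, -190, 76]]
```

View pics/side3.png

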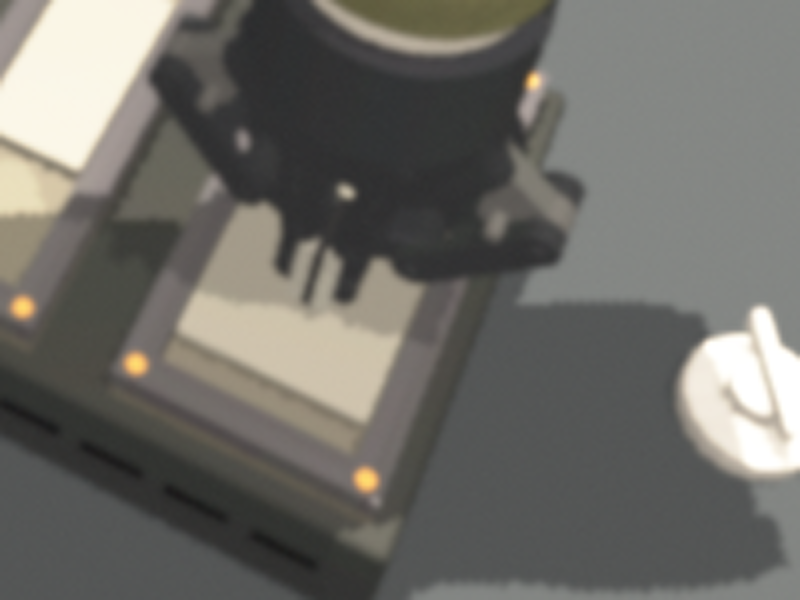

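The tips, at about (416,375) in the side view, are now at z≈87. I'll descend carefully over the last 11 mm.

Request:
{"api": "carry_out", "payload": {"targets": [[[0,0,3],[0,0,0]],[[0,0,6],[0,0,0]],[[0,0,8],[0,0,0]],[[0,0,8],[0,0,0]],[[0,0,8],[0,0,0]]]}}

```text
t: 4.9
ee_pos: [0.5947, -0.1688, 0.0667]
eef_rot: [0.954, 0.301, -0.0, 0.0]
force: [-1.2, 0.7, 1.9]
finger_gap: 0.0001
```

Request:
{"api": "carry_out", "payload": {"targets": [[[0,0,1],[0,0,0]],[[0,0,2],[0,0,0]],[[0,0,2],[0,0,0]],[[0,0,2],[0,0,0]]]}}

```text
t: 5.4
ee_pos: [0.5948, -0.1688, 0.0651]
eef_rot: [0.954, 0.301, 0.0, 0.0]
force: [-3.2, -0.7, 6.0]
finger_gap: 0.0
```

Contact at 6 N. I'll press about 1.5 mm more and slide along tool +x.

Request:
{"api": "carry_out", "payload": {"targets": [[[0,0,1],[0,0,0]],[[0,0,1.5],[0,0,0]],[[3,0,1.5],[0,0,0]],[[7,0,1.5],[0,0,0]],[[11,0,1.5],[0,0,0]],[[16,0,1.5],[0,0,0]],[[20,0,1.5],[0,0,0]]]}}

```text
t: 6.28
ee_pos: [0.6114, -0.1571, 0.064]
eef_rot: [0.954, 0.301, 0.0, 0.0]
force: [-3.3, 1.8, 9.1]
finger_gap: 0.0004
```

```bash
python3 - <<'E'
from h import *
im,d=bot.get_image("top"); cv2.imwrite("pics/top4.png",cv2.resize(im[130:280,420:620],None,fx=4,fy=4,interpolation=cv2.INTER_CUBIC))
E
```

```text
(no output)
```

View pics/top4.png

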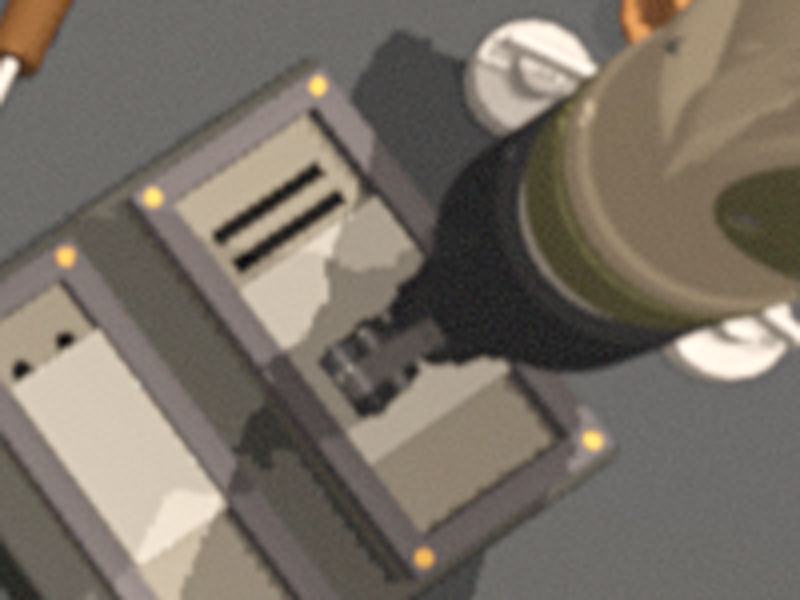

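The plate follows: two slots are covered, and its trailing edge is at about crop (430,420). I'll continue by about 38 mm more.

Request:
{"api": "carry_out", "payload": {"targets": [[[5,0,0],[0,0,0]],[[10,0,0],[0,0,0]],[[15,0,0],[0,0,0]],[[20,0,0],[0,0,0]],[[25,0,0],[0,0,0]],[[30,0,0],[0,0,0]],[[35,0,0],[0,0,0]],[[38,0,0],[0,0,0]]]}}

```text
t: 7.32
ee_pos: [0.6425, -0.135, 0.064]
eef_rot: [0.954, 0.301, 0.0, 0.0]
force: [-2.8, 1.6, 8.2]
finger_gap: -0.0
```

```bash
python3 - <<'E'
from h import *
im,d=bot.get_image("top"); cv2.imwrite("pics/top5.png",cv2.resize(im[130:280,420:620],None,fx=4,fy=4,interpolation=cv2.INTER_CUBIC))
E
```

```text
(no output)
```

View pics/top5.png

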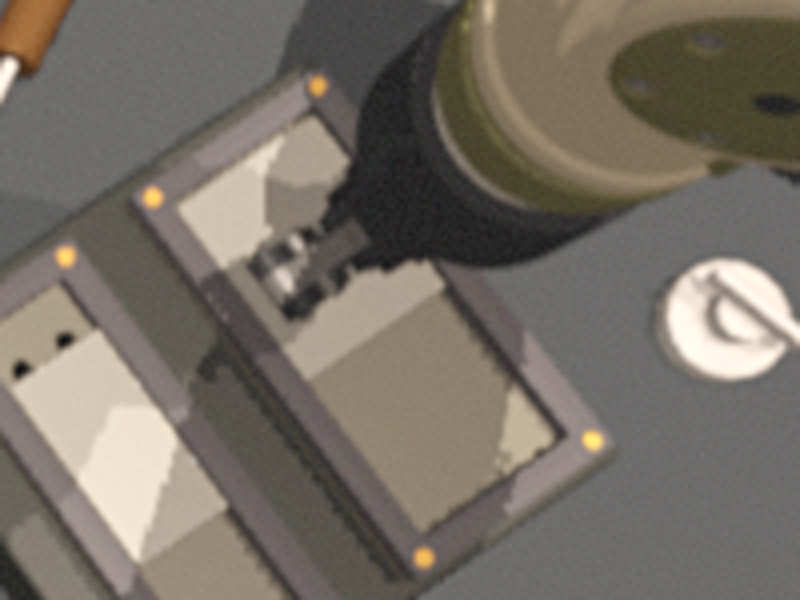

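The plate fills the shut end, with its leading edge at the frame (180,205)–(310,115), and no slots show. A small nudge further, then I lift off.

Request:
{"api": "carry_out", "payload": {"targets": [[[2,0,0],[0,0,0]],[[3,0,0],[0,0,0]],[[3,0,0],[0,0,0]],[[3,0,-4],[0,0,0]],[[3,0,-15],[0,0,0]],[[3,0,-40],[0,0,0]],[[3,0,-80],[0,0,0]],[[3,0,-120],[0,0,0]]]}}

```text
t: 8.38
ee_pos: [0.6449, -0.1336, 0.1841]
eef_rot: [0.954, 0.301, 0.0, -0.0]
force: [1.2, 0.5, -0.3]
finger_gap: -0.0003
```

Request:
{"api": "carry_out", "payload": {"targets": [[[-40,30,-20],[0,0,0]],[[-90,70,-20],[0,0,0]],[[-140,100,-20],[0,0,0]],[[-180,130,-20],[0,0,0]],[[-180,130,-20],[0,0,0]]]}}

```text
t: 9.0
ee_pos: [0.5708, -0.3475, 0.2029]
eef_rot: [0.954, 0.299, 0.0, 0.0]
force: [0.5, -0.2, 0.6]
finger_gap: -0.0002
```

```bash
python3 - <<'E'
from h import *
im,d=bot.get_image("top"); cv2.imwrite("pics/top6.png",cv2.resize(im[130:370,340:620],None,fx=2.5,fy=2.5,interpolation=cv2.INTER_CUBIC))
o=bot.get_obs();print(o["t"],o["ee_pos"],o["force"])
E
```

```text
9.05 [ 0.57142867 -0.34534547  0.20290621] [ 0.71449084 -0.21955196  0.12390297]
```

View pics/top6.png

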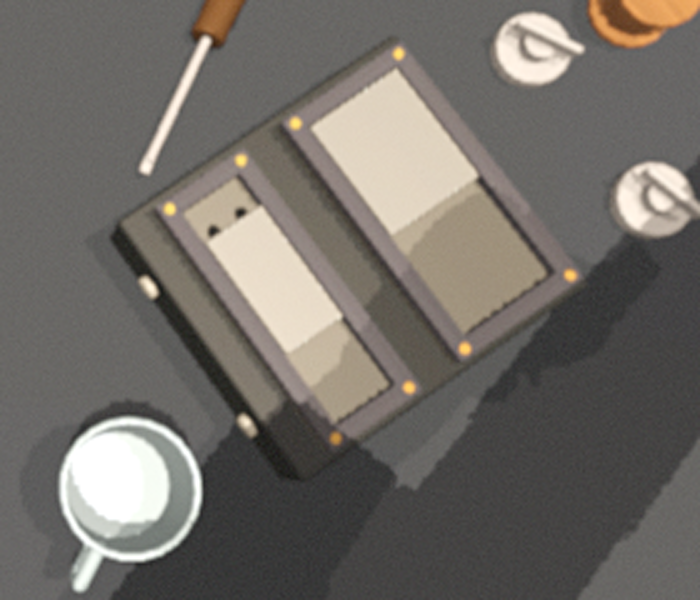

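The slotted plate lies fully against the shut end, with its trailing edge at (395,235)–(480,178) and no slots visible. The round-holed plate and the mug have not moved. I'm handing the job in.

```bash
python3 -c "
from plant import bot
print(bot.job_done())"
```

```text
the job is handed in; nothing more can be done
None
```

The slotted vent is shut. I pressed the closed fingertips on its plate with about 9 N, slid it about 61 mm until it reached the shut end, then lifted off and moved the arm clear. The job was handed in shortly after 9.05 s.

- **Last checks:** the final top picture shows the plate against the shut end with no slot visible. The round-holed plate and the mug look unmoved by eye. The contact force is about zero.
- **Disagreement:** the fingertips touched the plate about 24 mm lower in reported TCP height than the stated tip offset implies. I noticed this from the missing contact force and the side camera's depth, and from there I went by the camera and the force.

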